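# Press the screwdriver and marker into the tool-case insert and slide the tray home

### The arm

A 6-joint arm with a two-finger parallel gripper is mounted at the origin on a cart in front of the work surface, level with it; the furniture and walls round the work are solid. World frame = base frame: x ahead of the robot, y to its left, z up, the work surface at z = 0. Lengths are in m, angles in rad, forces in N, time in s.
With the tool pointing down it reaches from about 0.275 to 0.85 m from the base axis. Payload 5.2 kg.
Tool frame: the origin (TCP) lies at the very end of the fingers, on their centre line; the grasp point (between the pads) lies 19 mm behind it; z points along the fingers, y is the line along which they close (so a half turn about z gives the same grasp; the last joint's range is limited). The gripper opens to 85 mm and grips with 20 to 120 N. Pads are 22 mm wide; open, the fingers measure 114 mm over their backs; the gripper's body (76 mm by 85 mm) begins 54 mm behind the grasp point. The pads swing forward as they close: fully open they stand 13 mm farther back than shut.
Start: joints at [0.969, 0.259, 1.535, -0, 1.348, -0.203], TCP at [0.214, 0.507, 0.231] pointing down, gripper open.
Joint ranges: [-3.14, 3.14], [-0.91, 2.08], [0.19, 2.58], [-1.22, 4.36], [0.22, 2.71], [-3.12, 3.12]. Speed limits (rad/s): [2.57, 2.57, 3.14, 3.14, 3.14, 3.14].

### API

Orientations are given as a unit quaternion [w, x, y, z].
In Python, from cell import arm gives the robot as it stands.
- The arm moves only by the shell command python3 -m crank 'ROWS' [FORCE]. ROWS is JSON, a list of rows, each an object of numbers: "hand": the finger opening in m, from 0 to 0.0854; "tx", "ty", "tz": the shift along the tool's x, y, z in m; "rx", "ry", "rz": the turn, a rotation vector about the tool's x, y, z in degrees. A call has exactly 8 rows; each row shifts and turns the commanded pose from where the row before left it, along the tool's axes as they then stand; what a row does not reach is not made up. A row lasts 1/8 s, in which the tool goes at most 62.5 mm and 10.7 degrees, less where a joint would pass 70% of its speed; a pose out of reach is approached as far as the arm can. A call is refused whole if a number of a shift passes 0.0625 or a number of a turn 10.7, either way. A call with a gripper value outside its range is refused whole. The fingers move at their own pace and stop on an object; FORCE is the grip in N (left out, the last holds). Time passes only in rows, so rows that do not move let the fingers close, or fill a call up. It gives the time, the measured TCP pose, the force, the opening and the grip force at its end, in the units of the state.
- arm.state(): the state, without advancing time (a new reading comes with each control period).
- arm.capture(name): name is "scene" or "top" or "wrist"; returns the picture (480x640x3 uint8, red, green, blue); there is no depth.
- arm.camera_info(name): a dict with "fx", "fy", "cx", "cy" (pixels), "D" ([k1, k2, p1, p2, k3] as OpenCV has them; the pictures are not rectified), "eye" and "attitude" of the camera in the world. Camera axes: x right, y down, z forward; pixel columns grow to the right and rows downward; lengths in m; the calibration is good to about 2 mm. A picture is of the moment at which its call begins: read the wrist's pose just before it. camera_info takes no time and is no camera call; for the wrist camera it gives the pose at the moment of the call.
- arm.hand_in(): hands the job in; it is judged then, once.
Trained networks look in the newest picture that a camera, given by its name, has taken for a name from the list of things; names that differ only in an ending like _2 or _b are one class to them, and where a whole thing is asked for, a point or a joint stands for the part that bears it (a point fixed in the world has none). Each returns a list of dicts, best first, with "confidence" (0 to 1); they miss things now and then, are a little off and sometimes report something else, mostly with a low value. They report only what shows in the picture. A call takes as long as a camera call.
- arm.silhouettes(camera, thing): "mask" (480x640 bool, what is visible of it).
- arm.pinpoint(camera, thing): "position" ([x, y, z] in m, in world coordinates, good to about 4 mm: a listed point, or the origin of a listed thing).
The state is a dict: "time": time; "joints": joint angles; "qd": joint speeds; "joint_torque": joint torques, N m; "eef_pos": TCP position; "tool_rot": TCP orientation; "ft_force": force on the tool from outside, world axes, zero at the start; "wrist_torque": the same for the moment, N m; "opening": finger opening in m; "grip_force": force on a finger pad.
Only numpy, scipy, OpenCV 4.12 (cv2) and the standard library are available. Lean on these libraries where they do the work, as an engineer would, in place of code of your own. Each camera call takes 0.05 s, during which the arm holds its last target. There are 200 camera calls.

### The job

Put the tool case in order: lay the orange screwdriver and the red marker in their shaped cutouts in the open tray, and press each down past the yellow sprung lips until it is fully home. Then slide the tray all the way into its blue sleeve and let go. Leave the blue marker and the green screwdriver where they lie.

Things in the scene. Friction and masses are not known exactly. Their poses are not given: they have to be found in the camera images.
- driver: orange screwdriver lying on the worktop, 29 x 195 x 31 mm, about 90 g. Origin: middle of its length, on its underside; +y runs to the handle's end, -y to the blade tip. Handle: y = +5 to +97 mm, up to 28 mm wide, 31 high; blade: y = -97 to +5, 6 mm thick, its axis 8 mm above the underside. Centre of mass at y = +48 mm.
- driver_mid (a point): point on the screwdriver's handle, at y = +52 mm of the screwdriver and 14 mm above its underside: a good place to grasp it across x (27 mm wide there); axes as the screwdriver. Beware: a wall cabinet hangs over the back of the worktop (beyond world x = 0.59 m, y = -0.5 to +0.14, 0.45 m above the worktop), so lift things little before drawing back
- red_marker: red felt marker with a black cap, lying on the worktop, round, 18 x 131 x 16 mm, 14 g. Origin: middle of its length, on its underside; y runs along it. Either end may go either way in the cutout.
- marker_mid (a point): middle of the red marker on its axis, 8 mm above its underside; grasp it here across x (17 mm wide); axes as the marker
- blue_marker: blue felt marker of the same shape (18 x 131 x 16 mm), to be left alone; origin in the middle, on its underside
- green_driver: green screwdriver of the same shape as the orange one (29 x 195 x 31 mm), to be left alone; origin in the middle, on its underside
- case: blue sleeve of the tool case, fixed on the worktop: 135 mm along its x, 254 along its y, 48 high, origin under its middle. Its +x end is open and faces the robot's right (world -y, within 0.2 rad); its y points away from the robot. The tray slides out along +x. The mouth is 43 mm high: a tool not pressed home can catch on it.
- tray_body (a joint): how far the tray stands out of the sleeve, m: 0 is fully in (hard stop, tray front flush with the sleeve's mouth), 0.132 fully out; it starts 0.120 to 0.131 out. It takes about 3 N to slide and stays where it is left.
- tray_front (a point): point on the solid part of the tray's flat front face, 15 mm above the worktop; push it towards this point's -x to slide the tray in. Axes as the sleeve. The face is 236 mm long, from y = -128 to +108 mm of this point, with a gap (the trough) at y = +12 to +52 mm, and 27 mm high.
- driver_home (a point): where driver_mid lies when the screwdriver is home, 21 mm above the worktop; axes as the sleeve; the screwdriver's +y must point along this +y. Handle pocket 33 mm wide, 100 long (4 mm play at each end), then a 14 mm wide blade channel; pocket floor 14 mm below this point, tray top 6 mm above it. Home, the handle's top stands 11 mm above the tray top.
- driver_lips (a point): midway between the two pairs of yellow sprung lips of the screwdriver's cutout (at y = -29 and +29 mm of this point), level with the tray top, right above driver_home. The laid-in handle rests on the lips 13 to 17 mm too high; pressed with about 8 N it snaps past them and stays.
- marker_home (a point): where marker_mid lies when the red marker is home, 24 mm above the worktop, 58 mm from driver_home along +x; axes as the sleeve, the marker lies along y. Cutout 22 mm wide, 140 long (4 mm play at each end); floor 8 mm below this point, tray top 3 mm above it.
- marker_lips (a point): midway between the two pairs of yellow sprung lips of the marker's cutout (at y = -35 and +35 mm of this point), level with the tray top, right above marker_home. The laid-in marker rests on the lips 7 to 11 mm too high; pressed with about 6 N it snaps past them and stays.
- trough (a point): on the floor of the 40 mm wide trough (y = -20 to +20 mm of this point) that crosses the whole tray along x, under the middles of both cutouts, midway between them; 7 mm above the worktop. It leaves the fingers room on both sides of either tool, 35 mm between the two tools, and is open at the tray's front.

How it is judged:
By the outcome, as a careful person would: the job done as asked, in the order asked, and still so for the second after the job is handed in, with the robot touching nothing.
It also fails if it takes over 72 s, if anything falls off the work surface, if the arm or the gripper's body presses on something with over 40 N, if the wrist force passes 120 N, or if a joint passes its speed limit or range.

## Working session

There is one attempt and no reset: what is moved stays moved. The work goes in short steps, Python scripts to look and compute and a shell command to move; the robot and the scene stay as the last step left them, time stands still between calls to the robot, and variables do not carry over. Pictures are saved under pics/ and viewed, at most 10 in all, crops included, and the job is handed in when it is done.

```bash
ls; mkdir -p pics; cat > h.py <<'E'
from cell import arm
import numpy as np, cv2
from scipy.spatial.transform import Rotation as R
def rot(q): return R.from_quat([q[1],q[2],q[3],q[0]])
def cam(n):
    i=arm.camera_info(n); return i
def pin(c,t):
    r=arm.pinpoint(c,t); return [(np.round(d['position'],4).tolist(),round(d['confidence'],2)) for d in r[:3]]
def ray(i,uv,z):
    K=np.array([[i['fx'],0,i['cx']],[0,i['fy'],i['cy']],[0,0,1]]); 
    p=cv2.undistortPoints(np.array(uv,float).reshape(-1,1,2),K,np.array(i['D'],float))[:,0]
    A=np.array(i['attitude']); A=rot(A).as_matrix() if A.size==4 else A
    d=np.c_[p,np.ones(len(p))]@A.T; e=np.array(i['eye']); return e+d*((z-e[2])/d[:,2])[:,None]
def axis(c,t,z,k=0):
    "mask -> world plane z: centre, direction angle, extents"
    r=arm.silhouettes(c,t)
    if not r: return None
    m=r[k]['mask']; v,u=np.nonzero(m); P=ray(arm.camera_info(c),np.c_[u,v],z)[:,:2]
    (cx,cy),(w,h),a=cv2.minAreaRect(P.astype(np.float32)*1000)
    a=a if w>h else a+90
    return dict(conf=round(r[k]['confidence'],2),n=len(u),c=(round(cx/1000,4),round(cy/1000,4)),wh=(round(w,1),round(h,1)),ang=round((a+90)%180-90,2))
def st():
    s=arm.state(); M=rot(s['tool_rot']).as_matrix()
    print('t',round(s['time'],2),'p',np.round(s['eef_pos'],4),'x',np.round(M[:,0],3),'y',np.round(M[:,1],3),'z',np.round(M[:,2],3),'F',np.round(s['ft_force'],1),'op',round(s['opening'],4),'g',round(s['grip_force'],1),'j',np.round(s['joints'],2))
    return s,M
E
python3 - <<'E'
from h import *
st()
ims=[arm.capture(n) for n in('scene','top')]
cv2.imwrite('pics/a.png',ims[0][:,:,::-1]);cv2.imwrite('pics/b.png',ims[1][:,:,::-1])
for n in('scene','top'):
    print(n,{k:np.round(v,3).tolist() for k,v in arm.camera_info(n).items()})
    for t in 'driver driver_mid red_marker marker_mid blue_marker green_driver case tray_front driver_home marker_home trough'.split(): print(t,pin(n,t))
    for t,z in(('driver',.014),('red_marker',.008),('case',.048),('tray_body',.027)): print(t,axis(n,t,z))
E
```

```text
pics
t 0.0 p [0.2133 0.5064 0.2305] x [-0.922  0.388  0.   ] y [ 0.388  0.922 -0.002] z [-0.001 -0.002 -1.   ] F [-0.9  0.4 -0.2] op 0.0854 g 0.0 j [ 0.97  0.26  1.54 -0.    1.35 -0.2 ]
scene {'fx': 508.022, 'fy': 508.022, 'cx': 317.935, 'cy': 247.233, 'D': [-0.039, 0.0, 0.0, 0.0, 0.0], 'eye': [-0.481, -0.555, 0.759], 'attitude': [-0.404, 0.751, -0.465, 0.238]}
driver [([0.4202, -0.3585, 0.0051], 0.83)]
driver_mid [([0.4763, -0.3622, 0.0143], 0.68), ([0.5383, 0.2325, 0.0221], 0.41)]
red_marker [([0.5033, -0.1384, 0.0002], 0.68), ([0.544, 0.2313, 0.029], 0.31)]
marker_mid [([0.5033, -0.1413, 0.0036], 0.44)]
blue_marker [([0.4936, -0.0079, 0.0025], 0.53)]
green_driver [([0.4435, -0.5431, 0.0012], 0.77)]
case [([0.4966, 0.3435, -0.0], 0.74)]
tray_front [([0.5095, 0.1526, 0.0163], 0.62), ([0.5029, -0.1385, 0.0], 0.42), ([0.4936, -0.0102, -0.0015], 0.41)]
driver_home [([0.5391, 0.228, 0.0265], 0.6)]
marker_home [([0.5003, -0.1408, 0.0078], 0.7), ([0.4206, -0.3578, 0.0025], 0.65), ([0.5402, 0.1703, 0.0244], 0.61)]
trough [([0.5348, 0.2025, 0.0093], 0.91)]
driver {'conf': 0.64, 'n': 378, 'c
[... 679 characters left out ...]
er_mid [([0.4998, -0.1395, 0.0056], 0.65)]
blue_marker [([0.4903, -0.0096, 0.0012], 0.85)]
green_driver [([0.4371, -0.5405, 0.006], 0.65)]
case [([0.4943, 0.3489, -0.0025], 0.95)]
tray_front [([0.5037, 0.15, 0.0157], 0.78), ([0.5353, 0.233, 0.0211], 0.52)]
driver_home []
marker_home []
trough [([0.5403, 0.2019, 0.0081], 0.66)]
driver {'conf': 0.57, 'n': 460, 'c': (0.423, -0.3592), 'wh': (31.0, 191.7), 'ang': -2.35}
red_marker {'conf': 0.66, 'n': 334, 'c': (0.5028, -0.1394), 'wh': (20.1, 129.6), 'ang': -11.49}
case {'conf': 0.81, 'n': 10306, 'c': (0.4944, 0.2821), 'wh': (253.7, 268.5), 'ang': -88.97}
tray_body {'conf': 0.79, 'n': 4733, 'c': (0.4936, 0.2179), 'wh': (237.7, 132.9), 'ang': 1.82}
```

View pics/a.png

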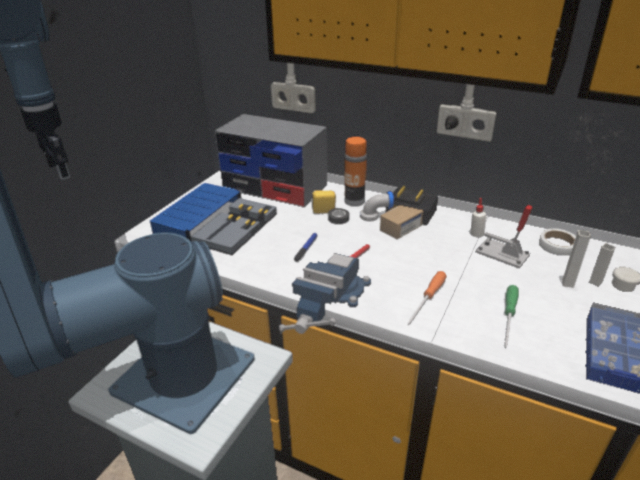

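View pics/b.png

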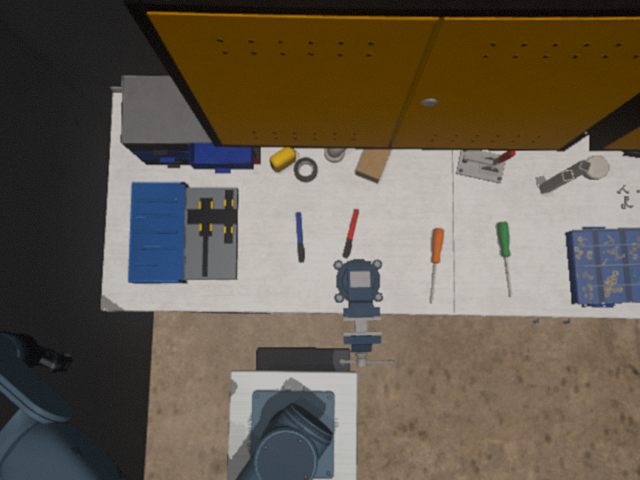

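Both views show the scene: tray out at top-view (212,232) with its sleeve to the left. The red marker is at (351,232), beside the vise at (358,290). The orange driver is at (437,255), handle away from the robot.

```bash
cat >> h.py <<'E'
def plan(p,yaw=None,n=8,acc=True):
    "yaw: world angle (deg) of tool y; prints rows for tool kept vertical; p world TCP"
    s=arm.state(); M=rot(s['tool_rot']).as_matrix(); e=np.array(s['eef_pos'])
    y0=np.degrees(np.arctan2(M[1,1],M[0,1])); dy=0 if yaw is None else (yaw-y0+180)%360-180
    out=[]; d=(np.array(p)-e)/n
    for k in range(n):
        m=R.from_euler('z',dy*k/n,degrees=True).as_matrix()@M
        t=m.T@d; out.append('{"tx":%.4f,"ty":%.4f,"tz":%.4f%s}'%(*t,',"rz":%.2f'%(-dy/n) if abs(dy)>.01 else ''))
    print('dist/row',round(np.linalg.norm(d),4),'dyaw',round(dy,2)); print(*out,sep='\n')
E
python3 - <<'E'
from h import *
s,M=st(); i=arm.camera_info('wrist'); print(i['fx'],i['fy'],i['D'])
A=rot(i['attitude']).as_matrix(); print('eye in tool',M.T@(np.array(i['eye'])-s['eef_pos']),'axes in tool',(M.T@A).round(3))
plan([.48,.20,.25],91.8)
E
```

```text
t 1.6 p [0.2136 0.5069 0.2313] x [-0.922  0.388 -0.   ] y [0.388 0.922 0.   ] z [ 0.  0. -1.] F [-0.2  0.1 -0.1] op 0.0853 g 0.0 j [ 0.97  0.26  1.54  0.    1.35 -0.2 ]
368.46392107439533 368.46392107439533 [-0.03942146  0.          0.          0.          0.        ]
eye in tool [ 0.07793185 -0.00014427 -0.14343199] axes in tool [[-0.001 -0.953 -0.304]
 [ 1.    -0.001  0.   ]
 [-0.001 -0.304  0.953]]
dist/row 0.0509 dyaw 24.65
{"tx":-0.0456,"ty":-0.0224,"tz":-0.0023,"rz":-3.08}
{"tx":-0.0443,"ty":-0.0248,"tz":-0.0023,"rz":-3.08}
{"tx":-0.0429,"ty":-0.0272,"tz":-0.0023,"rz":-3.08}
{"tx":-0.0414,"ty":-0.0294,"tz":-0.0023,"rz":-3.08}
{"tx":-0.0398,"ty":-0.0316,"tz":-0.0023,"rz":-3.08}
{"tx":-0.0380,"ty":-0.0337,"tz":-0.0023,"rz":-3.08}
{"tx":-0.0361,"ty":-0.0357,"tz":-0.0023,"rz":-3.08}
{"tx":-0.0342,"ty":-0.0376,"tz":-0.0023,"rz":-3.08}
```

```bash
python3 -m crank '[{"tx":-0.0456,"ty":-0.0224,"tz":-0.002,"rz":-3.08},{"tx":-0.0443,"ty":-0.0248,"tz":-0.002,"rz":-3.08},{"tx":-0.0429,"ty":-0.0272,"tz":-0.002,"rz":-3.08},{"tx":-0.0414,"ty":-0.0294,"tz":-0.002,"rz":-3.08},{"tx":-0.0398,"ty":-0.0316,"tz":-0.002,"rz":-3.08},{"tx":-0.038,"ty":-0.0337,"tz":-0.002,"rz":-3.08},{"tx":-0.0361,"ty":-0.0357,"tz":-0.002,"rz":-3.08},{"tx":-0.0342,"ty":-0.0376,"tz":-0.002,"rz":-3.08}]'
python3 - <<'E'
from h import *
st(); im=arm.capture('wrist'); cv2.imwrite('pics/c.png',im[:,:,::-1])
s,M=st()
for t in 'case tray_front driver_home driver_lips marker_home marker_lips trough tray_body'.split(): print(t,pin('wrist',t))
for t,z in(('case',.048),('tray_body',.027)): print(t,axis('wrist',t,z))
plan([.445,-.355,.22],86)
E
```

```text
t 1.6 p [0.2136 0.5069 0.2313] x [-0.922  0.388 -0.   ] y [0.388 0.922 0.   ] z [ 0.  0. -1.] F [-0.2  0.1 -0.1] op 0.0853 g 0.0 j [ 0.97  0.26  1.54  0.    1.35 -0.2 ]
t 1.65 p [0.2135 0.5069 0.2313] x [-0.922  0.388  0.   ] y [0.388 0.922 0.   ] z [ 0.  0. -1.] F [ 0.4 -0.  -0.4] op 0.0852 g 0.0 j [ 0.97  0.26  1.53  0.    1.35 -0.2 ]
case []
tray_front []
driver_home []
driver_lips []
marker_home []
marker_lips []
trough []$[0]: bad value
Traceback (most recent call last):
  File "h.py", line 8, in pin
    r=arm.pinpoint(c,t); return [(np.round(d['position'],4).tolist(),round(d['confidence'],2)) for d in r[:3]]
ValueError: it knows: blue_marker, case, driver, driver_home, driver_lips, driver_mid, green_driver, marker_home, marker_lips, marker_mid, red_marker, tray_front, trough
```

View pics/c.png

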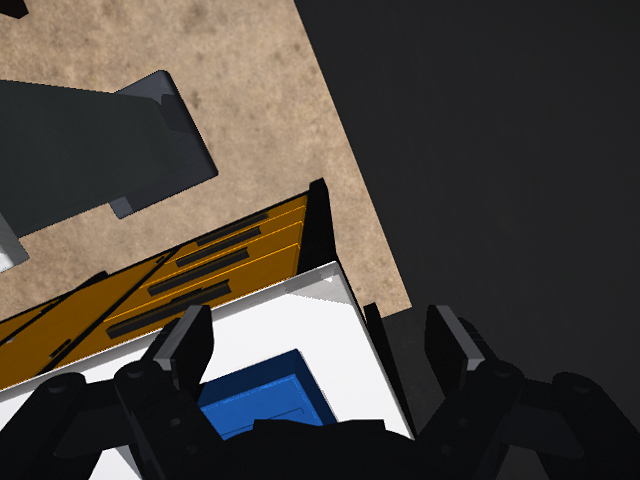

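The wrist view misses the tray because the arm did not move (the call was refused). I'll retry with all keys in each row.

```bash
python3 -m crank '[{"hand":0.085,"tx":-0.0456,"ty":-0.0224,"tz":-0.002,"rx":0,"ry":0,"rz":-3.08},{"hand":0.085,"tx":-0.0443,"ty":-0.0248,"tz":-0.002,"rx":0,"ry":0,"rz":-3.08},{"hand":0.085,"tx":-0.0429,"ty":-0.0272,"tz":-0.002,"rx":0,"ry":0,"rz":-3.08},{"hand":0.085,"tx":-0.0414,"ty":-0.0294,"tz":-0.002,"rx":0,"ry":0,"rz":-3.08},{"hand":0.085,"tx":-0.0398,"ty":-0.0316,"tz":-0.002,"rx":0,"ry":0,"rz":-3.08},{"hand":0.085,"tx":-0.038,"ty":-0.0337,"tz":-0.002,"rx":0,"ry":0,"rz":-3.08},{"hand":0.085,"tx":-0.0361,"ty":-0.0357,"tz":-0.002,"rx":0,"ry":0,"rz":-3.08},{"hand":0.085,"tx":-0.0342,"ty":-0.0376,"tz":-0.002,"rx":0,"ry":0,"rz":-3.08}]' && 
python3 - <<'E'
from h import *
st(); im=arm.capture('wrist'); cv2.imwrite('pics/d.png',im[:,:,::-1])
s,M=st()
for t in 'case tray_front driver_home driver_lips marker_home marker_lips trough'.split(): print(t,pin('wrist',t))
for t,z in(('case',.048),('tray_body',.027)): print(t,axis('wrist',t,z))
plan([.445,-.355,.22],86)
E
```

```text
time: 3.0
eef_pos: [0.4811, 0.1987, 0.2476]
tool_rot: [0.0, -0.016, 1.0, 0.0]
ft_force: [0.3, 0.9, 0.3]
opening: 0.085
grip_force: 0.0
t 3.0 p [0.4811 0.1987 0.2476] x [-0.999 -0.033 -0.   ] y [-0.033  0.999  0.   ] z [ 0.  0. -1.] F [0.3 0.9 0.3] op 0.085 g 0.0 j [ 0.18  0.19  1.58  0.    1.37 -1.43]
t 3.05 p [0.4855 0.1941 0.2476] x [-0.999 -0.032 -0.004] y [-0.032  0.999 -0.004] z [ 0.004 -0.004 -1.   ] F [ 5.  -2.5  0.8] op 0.0852 g 0.0 j [ 0.17  0.2   1.57 -0.    1.37 -1.43]
case [([0.4955, 0.3465, 0.0012], 0.65)]
tray_front [([0.5087, 0.154, 0.0174], 0.61)]
driver_home [([0.5394, 0.2315, 0.021], 0.79)]
driver_lips [([0.5414, 0.2277, 0.025], 0.73)]
marker_home [([0.541, 0.2024, 0.0085], 0.67), ([0.5377, 0.1742, 0.024], 0.63)]
marker_lips [([0.5384, 0.1727, 0.0273], 0.8)]
trough [([0.5378, 0.2022, 0.0109], 0.92)]
case {'conf': 0.94, 'n': 63687, 'c': (0.4944, 0.2891), 'wh': (256.6, 263.7), 'ang': -88.96}
tray_body {'conf': 0.74, 'n': 29052, 'c': (0.4958, 0.2211), 'wh': (238.4, 132.4), 'ang': 0.99}
dist/row 0.0697 dyaw -5.89
{"tx":0.0066,"ty":-0.0693,"tz":0.0034,"rz":0.74}
{"tx":0.0057,"ty":-0.0694,"tz":0.0034,"rz":0.74}
{"tx":0.0048,"ty":-0.0695,"tz":0.0034,"rz":0.74}
{"tx":0.0039,"ty":-0.0695,"tz":0.0034,"rz":0.74}
{"tx":0.0030,"ty":-0.0696,"tz":0.0034,"rz":0.74}
{"tx":0.0021,"ty":-0.0696,"tz":0.0034,"rz":0.74}
{"tx":0.0012,"ty":-0.0696,"tz":0.0034,"rz":0.74}
{"tx":0.0003,"ty":-0.0696,"tz":0.0034,"rz":0.74}
```

```bash
python3 - <<'E'
from h import *
i=arm.camera_info('wrist'); im=arm.capture('wrist').copy(); i2=arm.camera_info('wrist')
print(np.array(i2['eye'])-i['eye'])
for t in 'case tray_front driver_home driver_lips marker_lips trough'.split(): print(t,pin('wrist',t))
for t,z in(('case',.048),('tray_body',.027)): print(t,axis('wrist',t,z))
A=rot(i['attitude']).as_matrix(); K=np.array([[i['fx'],0,i['cx']],[0,i['fy'],i['cy']],[0,0,1.]])
def proj(p): return cv2.projectPoints(np.array(p,float).reshape(-1,1,3),cv2.Rodrigues(A.T)[0],-A.T@np.array(i['eye']),K,np.array(i['D']))[0][:,0]
for p,c in(((.5395,.2295,.027),(255,0,0)),((.5385,.1715,.027),(0,255,0)),((.507,.152,.027),(255,255,0))):
    u=proj(p)[0]; cv2.drawMarker(im,tuple(int(round(x)) for x in u),c,0,12,1)
cv2.imwrite('pics/e.png',im[:,:,::-1]); st()
E
```

```text
[ 9.88119872e-05 -8.48317806e-05  7.84738007e-06]
case [([0.4937, 0.3471, 0.0007], 0.56), ([0.5025, -0.1446, -0.0006], 0.49)]
tray_front [([0.509, 0.1547, 0.0171], 0.94)]
driver_home [([0.5403, 0.2324, 0.024], 0.68), ([0.5381, 0.1684, 0.0293], 0.24)]
driver_lips [([0.5421, 0.2272, 0.0283], 0.74), ([0.5393, 0.1999, 0.0087], 0.64), ([0.5409, 0.1754, 0.0242], 0.55)]
marker_lips [([0.5408, 0.1706, 0.0252], 0.61)]
trough [([0.5418, 0.2045, 0.0087], 0.68)]
case {'conf': 0.91, 'n': 62428, 'c': (0.4972, 0.286), 'wh': (255.4, 261.4), 'ang': -89.08}
tray_body {'conf': 0.89, 'n': 28808, 'c': (0.498, 0.2178), 'wh': (236.9, 131.0), 'ang': 0.82}
t 3.95 p [0.4801 0.2002 0.2473] x [-1.    -0.031 -0.   ] y [-0.031  1.     0.   ] z [ 0.  0. -1.] F [-0.4 -0.  -1. ] op 0.0849 g 0.0 j [ 0.18  0.19  1.58  0.    1.37 -1.42]
```

View pics/e.png

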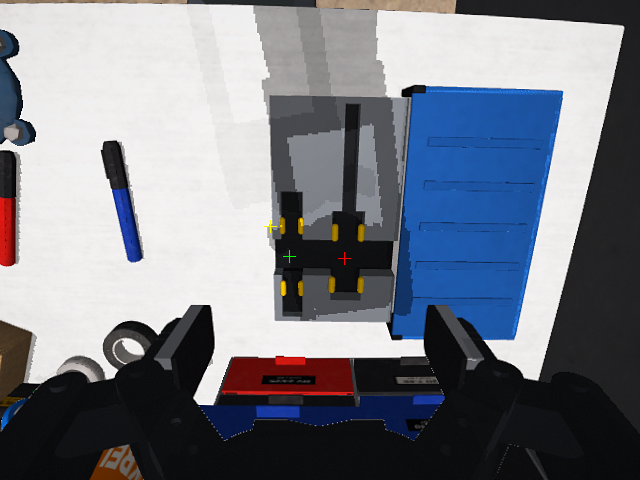

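The tray's cutouts show with four yellow lip pairs (marker near x 291, driver near x 347, rows 226–289); the trough is at row ~255.

```bash
python3 - <<'E'
from h import *
i=arm.camera_info('wrist'); im=cv2.imread('pics/e.png'); hsv=cv2.cvtColor(im,cv2.COLOR_BGR2HSV)
m=cv2.inRange(hsv,(18,120,90),(32,255,255)); m[:200]=0;m[310:]=0;m[:,:276]=0;m[:,380:]=0
n,l,s,c=cv2.connectedComponentsWithStats(m)
k=[j for j in range(1,n) if s[j,4]>25]; W=ray(i,c[k],.027)
for j,w in zip(k,W): print(c[j].round(1),s[j,4],w.round(4))
# tray silhouettes edge angle
r=arm.silhouettes('wrist','tray_body')[0]['mask']; v,u=np.nonzero(r)
rows=[q for q in range(105,315,5) if r[q].any()]; P=ray(i,[[np.nonzero(r[q])[0][0],q] for q in rows],.027)
f=np.polyfit(P[:,0],P[:,1],1); print('front edge ang',np.degrees(np.arctan(f[0])),'y at x=.54',np.polyval(f,.54),np.std(P[:,1]-np.polyval(f,P[:,0])), 'x range',ray(i,[[290,v.min()],[290,v.max()]],.027)[:,0])
plan([.43,-.355,.22],86,n=9)
E
```

```text
[281.5 225.2] 93 [0.5062 0.1629 0.027 ]
[300.5 225.5] 92 [0.5059 0.1824 0.027 ]
[334.4 232.1] 101 [0.5119 0.2175 0.027 ]
[360.8 232.3] 106 [0.5113 0.2447 0.027 ]
[331.2 284.6] 98 [0.5713 0.2166 0.027 ]
[360.4 284.6] 96 [0.5703 0.2481 0.027 ]
[282.7 287.6] 80 [0.5764 0.1642 0.027 ]
[300.5 287.9] 83 [0.5762 0.1835 0.027 ]
front edge ang 1.2399436861267734 y at x=.54 0.1543360454225544 0.0008698359624430667 x range [0.38036774 0.61860485]
dist/row 0.062 dyaw -5.79
{"tx":0.0075,"ty":-0.0615,"tz":0.0030,"rz":0.64}
{"tx":0.0068,"ty":-0.0616,"tz":0.0030,"rz":0.64}
{"tx":0.0061,"ty":-0.0616,"tz":0.0030,"rz":0.64}
{"tx":0.0054,"ty":-0.0617,"tz":0.0030,"rz":0.64}
{"tx":0.0047,"ty":-0.0617,"tz":0.0030,"rz":0.64}
{"tx":0.0040,"ty":-0.0618,"tz":0.0030,"rz":0.64}
{"tx":0.0033,"ty":-0.0618,"tz":0.0030,"rz":0.64}
{"tx":0.0026,"ty":-0.0619,"tz":0.0030,"rz":0.64}
{"tx":0.0019,"ty":-0.0619,"tz":0.0030,"rz":0.64}
```

```bash
python3 -m crank '[{"hand":0.085,"tx":0.006,"ty":-0.0617,"tz":0.002,"rx":0,"ry":0,"rz":1},{"hand":0.085,"tx":0.005,"ty":-0.0617,"tz":0.002,"rx":0,"ry":0,"rz":1},{"hand":0.085,"tx":0.005,"ty":-0.0617,"tz":0.002,"rx":0,"ry":0,"rz":1},{"hand":0.085,"tx":0.004,"ty":-0.0617,"tz":0.002,"rx":0,"ry":0,"rz":1},{"hand":0.085,"tx":0.003,"ty":-0.0617,"tz":0.002,"rx":0,"ry":0,"rz":1},{"hand":0.085,"tx":0.002,"ty":-0.0617,"tz":0.002,"rx":0,"ry":0,"rz":1},{"hand":0.085,"tx":0.001,"ty":-0.0617,"tz":0.002,"rx":0,"ry":0,"rz":1},{"hand":0.085,"tx":0,"ty":-0.0617,"tz":0.002,"rx":0,"ry":0,"rz":1}]' && 
python3 - <<'E'
from h import *
arm.capture('wrist');arm.capture('wrist');arm.capture('wrist');arm.capture('wrist'); s,M=st()
for t in 'driver driver_mid marker_mid red_marker'.split(): print(t,pin('wrist',t))
for t,z in(('driver',.012),('red_marker',.008)): print(t,axis('wrist',t,z))
st()
E
```

```text
time: 5.0
eef_pos: [0.4389, -0.2949, 0.2314]
tool_rot: [0.0, 0.055, 0.999, -0.0]
ft_force: [0.5, 0.6, 1.1]
opening: 0.0855
grip_force: 0.0
t 5.2 p [ 0.4388 -0.2937  0.2308] x [-0.994  0.111  0.001] y [0.111 0.994 0.001] z [-0.001  0.001 -1.   ] F [0.2 0.4 0. ] op 0.0849 g 0.0 j [-0.8   0.22  1.59  0.    1.34 -2.26]
driver [([0.4233, -0.3555, 0.0012], 0.79)]
driver_mid [([0.479, -0.3601, 0.0156], 0.8), ([0.4267, -0.3538, -0.0026], 0.62)]
marker_mid [([0.5017, -0.1452, 0.0071], 0.75)]
red_marker [([0.5033, -0.1436, 0.0002], 0.88)]
driver {'conf': 0.91, 'n': 2805, 'c': (0.4274, -0.3556), 'wh': (29.3, 199.2), 'ang': -5.62}
red_marker {'conf': 0.59, 'n': 1978, 'c': (0.5053, -0.1353), 'wh': (19.4, 133.7), 'ang': -13.14}
t 5.5 p [ 0.4398 -0.2914  0.2316] x [-0.994  0.106 -0.   ] y [ 0.106  0.994 -0.   ] z [ 0. -0. -1.] F [-0.  -0.  -0.4] op 0.0851 g 0.0 j [-0.8   0.22  1.59  0.    1.34 -2.26]
```

```bash
python3 -m crank '[{"hand":0.085,"tx":-0.012,"ty":-0.0165,"tz":0.03,"rx":0,"ry":0,"rz":-0.5},{"hand":0.085,"tx":-0.011,"ty":-0.0165,"tz":0.04,"rx":0,"ry":0,"rz":0},{"hand":0.085,"tx":-0.011,"ty":-0.0165,"tz":0.04,"rx":0,"ry":0,"rz":0},{"hand":0.075,"tx":-0.010,"ty":-0.0165,"tz":0.04,"rx":0,"ry":0,"rz":0},{"hand":0.065,"tx":0,"ty":0,"tz":0.03,"rx":0,"ry":0,"rz":0},{"hand":0.06,"tx":0,"ty":0,"tz":0.025,"rx":0,"ry":0,"rz":0},{"hand":0.06,"tx":0,"ty":0,"tz":0.015,"rx":0,"ry":0,"rz":0},{"hand":0.06,"tx":0,"ty":0,"tz":0.007,"rx":0,"ry":0,"rz":0}]' 60 && 
python3 - <<'E'
from h import *
im=arm.capture('wrist');cv2.imwrite('pics/f.png',im[:,:,::-1]); st()
E
```

```text
time: 6.5
eef_pos: [0.4766, -0.3623, 0.0039]
tool_rot: [-0.0, 0.049, 0.999, 0.0]
ft_force: [-0.6, -0.0, -0.2]
opening: 0.0603
grip_force: 0.0
t 6.55 p [ 0.4764 -0.3623  0.0035] x [-0.995  0.099  0.001] y [0.099 0.995 0.001] z [-0.001  0.001 -1.   ] F [-0.3 -0.  -0.1] op 0.0601 g 0.0 j [-0.84  0.58  1.66 -0.    0.9  -2.31]
```

View pics/f.png

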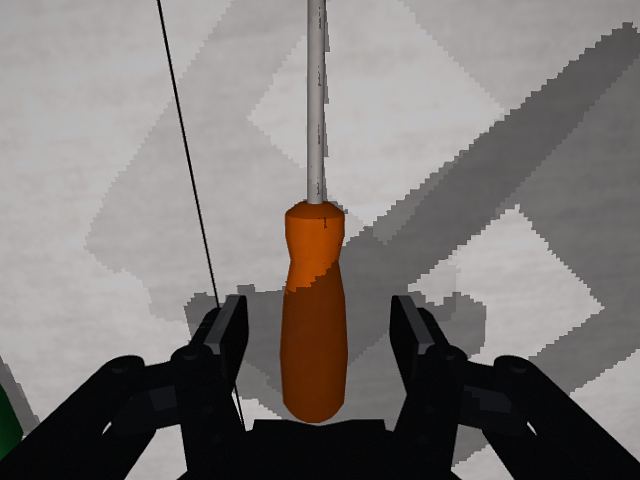

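The driver is straight between the open fingers. Handle collar is at (315,205), butt end at (315,422), and the blade points up-image along column 316.

```bash
python3 - <<'E'
from h import *
i=arm.camera_info('wrist'); s,M=st()
for uv,z in(((315,203),.014),((315,203),.018),((315,422),.014),((315,422),.018),((316,10),.008),((315,190),.008)):
    print(uv,z,((ray(i,[uv],z)[0]-s['eef_pos'])@M).round(4))
E
python3 -m crank '[{"hand":0,"tx":0,"ty":0,"tz":0,"rx":0,"ry":0,"rz":0},{"hand":0,"tx":0,"ty":0,"tz":0,"rx":0,"ry":0,"rz":0},{"hand":0,"tx":0,"ty":0,"tz":0,"rx":0,"ry":0,"rz":0},{"hand":0,"tx":0,"ty":0,"tz":0,"rx":0,"ry":0,"rz":0},{"hand":0,"tx":0,"ty":0,"tz":0,"rx":0,"ry":0,"rz":0},{"hand":0,"tx":0,"ty":0,"tz":-0.02,"rx":0,"ry":0,"rz":0},{"hand":0,"tx":0,"ty":0,"tz":-0.03,"rx":0,"ry":0,"rz":0},{"hand":0,"tx":0,"ty":0,"tz":-0.04,"rx":0,"ry":0,"rz":0}]' 70
python3 - <<'E'
from h import *
plan([.5405,.23,.10],91.1,n=10)
E
```

```text
t 6.55 p [ 0.4764 -0.3623  0.0035] x [-0.995  0.099  0.001] y [0.099 0.995 0.001] z [-0.001  0.001 -1.   ] F [-0.3 -0.  -0.1] op 0.0601 g 0.0 j [-0.84  0.58  1.66 -0.    0.9  -2.31]
(315, 203) 0.014 [ 0.0488 -0.0014 -0.0104]
(315, 203) 0.018 [ 0.0497 -0.0014 -0.0144]
(315, 422) 0.014 [-0.0529 -0.0018 -0.0105]
(315, 422) 0.018 [-0.049  -0.0018 -0.0145]
(316, 10) 0.008 [ 0.1136 -0.0009 -0.0044]
(315, 190) 0.008 [ 0.0525 -0.0015 -0.0044]
time: 7.55
eef_pos: [0.4757, -0.3623, 0.0944]
tool_rot: [-0.001, 0.05, 0.999, 0.001]
ft_force: [1.2, 0.2, -0.9]
opening: 0.0251
grip_force: 69.1
dist/row 0.0596 dyaw 6.82
{"tx":-0.0005,"ty":0.0596,"tz":-0.0005,"rz":-0.68}
{"tx":-0.0013,"ty":0.0596,"tz":-0.0005,"rz":-0.68}
{"tx":-0.0020,"ty":0.0595,"tz":-0.0005,"rz":-0.68}
{"tx":-0.0027,"ty":0.0595,"tz":-0.0005,"rz":-0.68}
{"tx":-0.0034,"ty":0.0595,"tz":-0.0005,"rz":-0.68}
{"tx":-0.0041,"ty":0.0594,"tz":-0.0005,"rz":-0.68}
{"tx":-0.0048,"ty":0.0594,"tz":-0.0005,"rz":-0.68}
{"tx":-0.0055,"ty":0.0593,"tz":-0.0005,"rz":-0.68}
{"tx":-0.0062,"ty":0.0593,"tz":-0.0005,"rz":-0.68}
{"tx":-0.0069,"ty":0.0592,"tz":-0.0005,"rz":-0.68}
```

```bash
python3 -m crank '[{"hand":0,"tx":0,"ty":0.054,"tz":-0.027,"rx":0,"ry":0,"rz":-0.85},{"hand":0,"tx":0,"ty":0.054,"tz":-0.027,"rx":0,"ry":0,"rz":-0.85},{"hand":0,"tx":-0.002,"ty":0.054,"tz":-0.027,"rx":0,"ry":0,"rz":-0.85},{"hand":0,"tx":-0.003,"ty":0.054,"tz":-0.022,"rx":0,"ry":0,"rz":-0.85},{"hand":0,"tx":-0.004,"ty":0.06,"tz":0,"rx":0,"ry":0,"rz":-0.85},{"hand":0,"tx":-0.005,"ty":0.06,"tz":0,"rx":0,"ry":0,"rz":-0.85},{"hand":0,"tx":-0.006,"ty":0.06,"tz":0,"rx":0,"ry":0,"rz":-0.85},{"hand":0,"tx":-0.006,"ty":0.06,"tz":0,"rx":0,"ry":0,"rz":-0.85}]'
python3 - <<'E'
from h import *
plan([.541,.2315,.11],91.1,n=1)
E
```

```text
time: 8.55
eef_pos: [0.5233, 0.0936, 0.1976]
tool_rot: [0.0, -0.01, 1.0, -0.0]
ft_force: [1.1, -0.2, -1.0]
opening: 0.0248
grip_force: 69.2
dist/row 0.1643 dyaw -0.01
{"tx":-0.0203,"ty":0.1375,"tz":0.0876}
```

```bash
python3 -m crank '[{"hand":0,"tx":-0.006,"ty":0.045,"tz":0,"rx":0,"ry":0,"rz":0},{"hand":0,"tx":-0.006,"ty":0.04,"tz":0.01,"rx":0,"ry":0,"rz":0},{"hand":0,"tx":-0.005,"ty":0.03,"tz":0.02,"rx":0,"ry":0,"rz":0},{"hand":0,"tx":-0.003,"ty":0.02,"tz":0.02,"rx":0,"ry":0,"rz":0},{"hand":0,"tx":0,"ty":0,"tz":0.02,"rx":0,"ry":0,"rz":0},{"hand":0,"tx":0,"ty":0,"tz":0.015,"rx":0,"ry":0,"rz":0},{"hand":0,"tx":0,"ty":0,"tz":0.005,"rx":0,"ry":0,"rz":0},{"hand":0,"tx":0,"ty":0,"tz":0,"rx":0,"ry":0,"rz":0}]'
python3 - <<'E'
from h import *
im=arm.capture('wrist');cv2.imwrite('pics/g.png',im[:,:,::-1]); st()
plan([.541,.2315,.03],91.1,n=1)
E
```

```text
time: 9.55
eef_pos: [0.541, 0.2266, 0.1072]
tool_rot: [-0.0, -0.009, 1.0, -0.0]
ft_force: [0.3, 0.6, -1.1]
opening: 0.0247
grip_force: 69.2
t 9.6 p [0.5413 0.2268 0.1078] x [-1.    -0.018 -0.001] y [-0.018  1.     0.   ] z [ 0.001  0.    -1.   ] F [-0.1  0.9 -1.1] op 0.0249 g 69.2 j [ 0.21  0.43  1.61 -0.    1.1  -1.38]
dist/row 0.0779 dyaw 0.05
{"tx":0.0003,"ty":0.0047,"tz":0.0778,"rz":-0.05}
```

View pics/g.png

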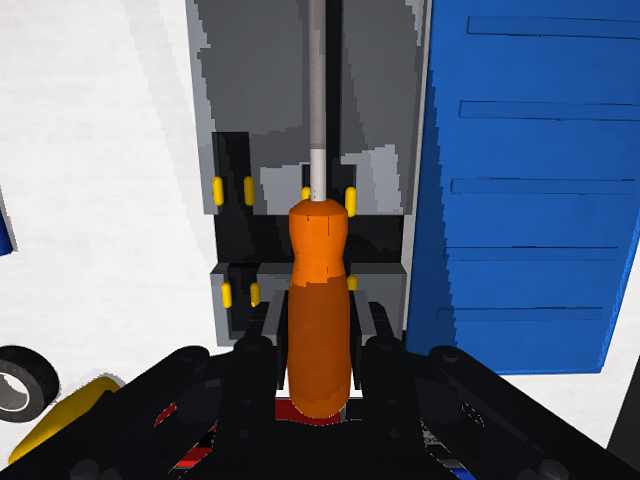

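The held driver is above its cutout, about 5 mm toward the marker side. Marker lips are at (218,191), (249,191), (226,295) and (255,295); the driver's right lips are at (351,201) and (352,284).

```bash
python3 - <<'E'
from h import *
i=arm.camera_info('wrist'); s,M=st()
print(ray(i,[(218,191),(249,191),(226,295),(255,295),(351,201),(352,284),(306,195)],.027).round(4))
print(ray(i,[(336,5),(333,155)],.025).round(4))
e=np.array(s['eef_pos'])
print('blade, tool:',[((ray(i,[uv],e[2]+.0045)[0]-e)@M).round(4).tolist() for uv in((317,5),(318.5,195))])
print('collar, end:',[((ray(i,[uv],e[2]+.0165)[0]-e)@M).round(4).tolist() for uv in((318,201),(319,417))])
E
```

```text
t 9.6 p [0.5413 0.2268 0.1078] x [-1.    -0.018 -0.001] y [-0.018  1.     0.   ] z [ 0.001  0.    -1.   ] F [-0.1  0.9 -1.1] op 0.0249 g 69.2 j [ 0.21  0.43  1.61 -0.    1.1  -1.38]
[[0.506  0.1641 0.027 ]
 [0.5058 0.1833 0.027 ]
 [0.5769 0.1648 0.027 ]
 [0.5765 0.1845 0.027 ]
 [0.5109 0.2462 0.027 ]
 [0.5672 0.2494 0.027 ]
 [0.5077 0.2183 0.027 ]]
[[0.4028 0.2337 0.025 ]
 [0.4833 0.2344 0.025 ]]
blade, tool: [[0.1151, -0.0006, -0.0046], [0.0507, -0.0001, -0.0045]]
collar, end: [[0.0509, -0.0003, -0.0165], [-0.0442, 0.0, -0.0165]]
```

```bash
python3 -m crank '[{"hand":0,"tx":-0.001,"ty":0.0055,"tz":0.01,"rx":0,"ry":0,"rz":0},{"hand":0,"tx":0,"ty":0,"tz":0.02,"rx":0,"ry":0,"rz":0},{"hand":0,"tx":0,"ty":0,"tz":0.02,"rx":0,"ry":0,"rz":0},{"hand":0,"tx":0,"ty":0,"tz":0.012,"rx":0,"ry":0,"rz":0},{"hand":0,"tx":0,"ty":0,"tz":0.006,"rx":0,"ry":0,"rz":0},{"hand":0,"tx":0,"ty":0,"tz":0.005,"rx":0,"ry":0,"rz":0},{"hand":0,"tx":0,"ty":0,"tz":0.004,"rx":0,"ry":0,"rz":0},{"hand":0,"tx":0,"ty":0,"tz":0.003,"rx":0,"ry":0,"rz":0}]' 90
```

```text
time: 10.6
eef_pos: [0.5422, 0.2327, 0.0278]
tool_rot: [0.001, -0.009, 1.0, 0.0]
ft_force: [-0.7, 0.4, 4.3]
opening: 0.0243
grip_force: 92.1
```

```bash
python3 -m crank '[{"hand":0,"tx":0,"ty":0,"tz":0.003,"rx":0,"ry":0,"rz":0},{"hand":0,"tx":0,"ty":0,"tz":0.003,"rx":0,"ry":0,"rz":0},{"hand":0,"tx":0,"ty":0,"tz":0.003,"rx":0,"ry":0,"rz":0},{"hand":0,"tx":0,"ty":0,"tz":0.003,"rx":0,"ry":0,"rz":0},{"hand":0,"tx":0,"ty":0,"tz":0.003,"rx":0,"ry":0,"rz":0},{"hand":0,"tx":0,"ty":0,"tz":0.001,"rx":0,"ry":0,"rz":0},{"hand":0,"tx":0,"ty":0,"tz":0,"rx":0,"ry":0,"rz":0},{"hand":0,"tx":0,"ty":0,"tz":0,"rx":0,"ry":0,"rz":0}]' 90
python3 - <<'E'
from h import *
im=arm.capture('wrist');cv2.imwrite('pics/h.png',im[:,:,::-1]); st()
E
```

```text
time: 11.6
eef_pos: [0.5414, 0.2326, 0.0128]
tool_rot: [-0.0, -0.01, 1.0, -0.0]
ft_force: [-4.8, -1.6, 14.0]
opening: 0.024
grip_force: 93.4
t 11.65 p [0.5414 0.2326 0.0128] x [-1.    -0.019  0.   ] y [-0.019  1.    -0.   ] z [-0. -0. -1.] F [-4.8 -3.7 15.2] op 0.0243 g 93.4 j [ 0.22  0.55  1.68 -0.    0.91 -1.37]
```

View pics/h.png

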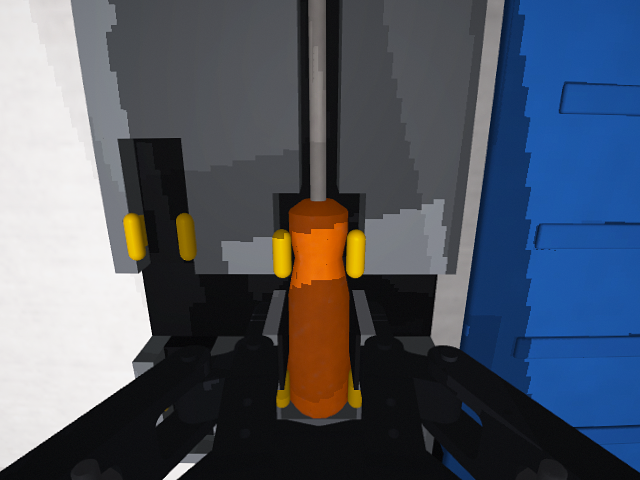

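The driver sits in its cutout, handle between the lips at (282,253), (356,253) and (283,390), (354,390), with clearance at both ends. I'll press a bit further, then release and press on top with closed fingers to confirm.

```bash
python3 -m crank '[{"hand":0,"tx":0,"ty":0,"tz":0.001,"rx":0,"ry":0,"rz":0},{"hand":0,"tx":0,"ty":0,"tz":0.001,"rx":0,"ry":0,"rz":0},{"hand":0,"tx":0,"ty":0,"tz":0.001,"rx":0,"ry":0,"rz":0},{"hand":0,"tx":0,"ty":0,"tz":0,"rx":0,"ry":0,"rz":0},{"hand":0,"tx":0,"ty":0,"tz":0,"rx":0,"ry":0,"rz":0},{"hand":0,"tx":0,"ty":0,"tz":0,"rx":0,"ry":0,"rz":0},{"hand":0,"tx":0,"ty":0,"tz":0,"rx":0,"ry":0,"rz":0},{"hand":0,"tx":0,"ty":0,"tz":0,"rx":0,"ry":0,"rz":0}]' 90
```

```text
time: 12.65
eef_pos: [0.5415, 0.233, 0.0126]
tool_rot: [0.001, -0.01, 1.0, 0.0]
ft_force: [-11.8, -3.7, 34.7]
opening: 0.0242
grip_force: 95.9
```

```bash
python3 -m crank '[{"hand":0,"tx":0,"ty":0,"tz":-0.003,"rx":0,"ry":0,"rz":0},{"hand":0.045,"tx":0,"ty":0,"tz":0,"rx":0,"ry":0,"rz":0},{"hand":0.045,"tx":0,"ty":0,"tz":0,"rx":0,"ry":0,"rz":0},{"hand":0.045,"tx":0,"ty":0,"tz":0,"rx":0,"ry":0,"rz":0},{"hand":0.045,"tx":0,"ty":0,"tz":-0.02,"rx":0,"ry":0,"rz":0},{"hand":0.045,"tx":0,"ty":0,"tz":-0.03,"rx":0,"ry":0,"rz":0},{"hand":0,"tx":0,"ty":0,"tz":-0.01,"rx":0,"ry":0,"rz":0},{"hand":0,"tx":0,"ty":0,"tz":0,"rx":0,"ry":0,"rz":0}]' 60
python3 - <<'E'
from h import *
im=arm.capture('wrist');cv2.imwrite('pics/i.png',im[:,:,::-1]); st()
for t in('driver_mid','driver_home','driver'): print(t,pin('wrist',t))
E
```

```text
time: 13.65
eef_pos: [0.5421, 0.2327, 0.0715]
tool_rot: [0.001, -0.01, 1.0, 0.0]
ft_force: [-1.3, -0.5, 0.3]
opening: 0.0093
grip_force: 0.0
t 13.7 p [0.5415 0.2326 0.0707] x [-1.    -0.019  0.001] y [-0.019  1.    -0.   ] z [-0.001 -0.    -1.   ] F [ 0.4 -0.3 -0.2] op 0.002 g 0.0 j [ 0.22  0.48  1.64  0.    1.03 -1.37]
driver_mid [([0.5422, 0.2333, 0.0204], 0.63)]
driver_home [([0.4871, 0.2333, 0.0063], 0.44)]
driver [([0.4888, 0.2326, 0.0068], 0.77)]
```

View pics/i.png

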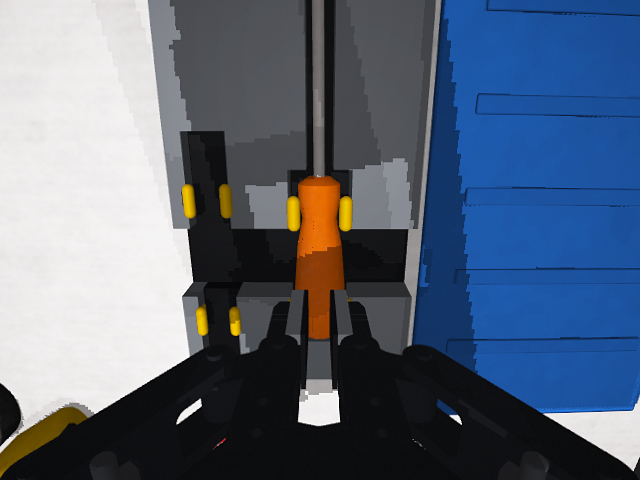

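The driver lies below the lips, the handle sunk in the pocket. One press-down on top will confirm it (the handle's top should be at z ≈ 0.038).

```bash
python3 -m crank '[{"hand":0,"tx":0,"ty":0,"tz":0.015,"rx":0,"ry":0,"rz":0},{"hand":0,"tx":0,"ty":0,"tz":0.01,"rx":0,"ry":0,"rz":0},{"hand":0,"tx":0,"ty":0,"tz":0.005,"rx":0,"ry":0,"rz":0},{"hand":0,"tx":0,"ty":0,"tz":0.002,"rx":0,"ry":0,"rz":0},{"hand":0,"tx":0,"ty":0,"tz":0.002,"rx":0,"ry":0,"rz":0},{"hand":0,"tx":0,"ty":0,"tz":0.001,"rx":0,"ry":0,"rz":0},{"hand":0,"tx":0,"ty":0,"tz":0.001,"rx":0,"ry":0,"rz":0},{"hand":0,"tx":0,"ty":0,"tz":0,"rx":0,"ry":0,"rz":0}]' 30
```

```text
time: 14.85
eef_pos: [0.5418, 0.2326, 0.0354]
tool_rot: [0.0, -0.01, 1.0, 0.0]
ft_force: [-0.7, 0.3, -0.7]
opening: -0.0002
grip_force: 0.0
```

```bash
python3 -m crank '[{"hand":0,"tx":0,"ty":0,"tz":-0.06,"rx":0,"ry":0,"rz":0},{"hand":0.06,"tx":0,"ty":-0.02,"tz":-0.045,"rx":0,"ry":0,"rz":1.95},{"hand":0.06,"tx":0,"ty":-0.06,"tz":0,"rx":0,"ry":0,"rz":1.95},{"hand":0.06,"tx":0,"ty":-0.06,"tz":0,"rx":0,"ry":0,"rz":1.95},{"hand":0.06,"tx":0,"ty":-0.06,"tz":0,"rx":0,"ry":0,"rz":1.95},{"hand":0.06,"tx":0,"ty":-0.06,"tz":0,"rx":0,"ry":0,"rz":1.95},{"hand":0.06,"tx":0,"ty":-0.06,"tz":0,"rx":0,"ry":0,"rz":1.95},{"hand":0.06,"tx":0,"ty":-0.06,"tz":0,"rx":0,"ry":0,"rz":1.95}]' 40
python3 - <<'E'
from h import *
for _ in range(5): im=arm.capture('wrist')
cv2.imwrite('pics/j.png',im[:,:,::-1]); s,M=st()
for t in('marker_mid','red_marker'): print(t,pin('wrist',t))
print(axis('wrist','red_marker',.008)); print(axis('top','red_marker',.008))
E
```

```text
time: 15.85
eef_pos: [0.5059, -0.1469, 0.1407]
tool_rot: [0.001, 0.11, 0.994, -0.0]
ft_force: [1.2, -0.4, -0.2]
opening: 0.0603
grip_force: 0.0
t 16.1 p [ 0.5061 -0.1447  0.1403] x [-0.976  0.218  0.   ] y [0.218 0.976 0.001] z [-0.     0.001 -1.   ] F [-0.1  1.5 -0.3] op 0.0604 g 0.0 j [-0.49  0.3   1.72  0.    1.12 -1.84]
marker_mid [([0.5004, -0.1444, 0.0098], 0.86)]
red_marker [([0.5047, -0.1451, 0.0001], 0.81)]
{'conf': 0.85, 'n': 3419, 'c': (0.5046, -0.1393), 'wh': (18.4, 134.5), 'ang': -12.51}
{'conf': 0.66, 'n': 334, 'c': (0.5028, -0.1394), 'wh': (20.1, 129.6), 'ang': -11.49}
```

View pics/j.png

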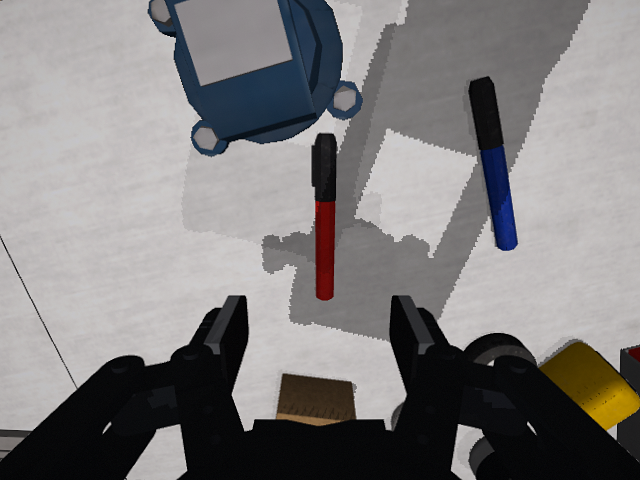

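The red marker runs vertically from (325,134) at the cap to (325,299), aligned with the tool; the vise is clear of it at (255,70).

```bash
python3 - <<'E'
from h import *
i=arm.camera_info('wrist'); s,M=st(); e=np.array(s['eef_pos'])
P=ray(i,[(326,134),(325.5,299),(326,166),(325,250)],.008); print(P.round(4)); c=P[:2].mean(0); print(c, ((P-e)@M).round(4))
plan([*c[:2],.004],77.5,n=1)
E
```

```text
t 16.3 p [ 0.5065 -0.1434  0.1403] x [-0.977  0.215  0.   ] y [0.215 0.977 0.   ] z [-0.  0. -1.] F [-0.7  0.6  0.2] op 0.0599 g 0.0 j [-0.49  0.3   1.72  0.    1.12 -1.84]
[[ 0.4407 -0.1234  0.008 ]
 [ 0.5699 -0.1515  0.008 ]
 [ 0.4632 -0.1282  0.008 ]
 [ 0.5276 -0.1428  0.008 ]]
[ 0.50532116 -0.13745077  0.008     ] [[ 0.0685  0.0054  0.1323]
 [-0.0637  0.0057  0.1323]
 [ 0.0456  0.0055  0.1323]
 [-0.0205  0.0051  0.1323]]
dist/row 0.1365 dyaw -0.08
{"tx":0.0024,"ty":0.0056,"tz":0.1363,"rz":0.08}
```

```bash
python3 - <<'E'
from h import *
s,M=st()
for z in(.0,.05,.08,.1,.12,.15):
    print(z, 'top',ray(arm.camera_info('top'),[(360,279),(360,260)],z)[:,:2].round(3).tolist(),'scene',ray(arm.camera_info('scene'),[(328,277),(345,262)],z)[:,:2].round(3).tolist(),'wrist',ray(arm.camera_info('wrist'),[(240,40),(300,60)],z)[:,:2].round(3).tolist())
im=cv2.imread('pics/a.png'); cv2.imwrite('pics/k.png',cv2.resize(im[210:350,270:400],None,fx=4,fy=4))
E
```

```text
t 16.3 p [ 0.5065 -0.1434  0.1403] x [-0.977  0.215  0.   ] y [0.215 0.977 0.   ] z [-0.  0. -1.] F [-0.7  0.6  0.2] op 0.0599 g 0.0 j [-0.49  0.3   1.72  0.    1.12 -1.84]
0.0 top [[0.384, -0.165], [0.434, -0.165]] scene [[0.406, -0.114], [0.482, -0.125]] wrist [[0.366, -0.168], [0.387, -0.131]]
0.05 top [[0.381, -0.162], [0.429, -0.162]] scene [[0.348, -0.143], [0.418, -0.154]] wrist [[0.377, -0.161], [0.395, -0.13]]
0.08 top [[0.379, -0.16], [0.426, -0.16]] scene [[0.313, -0.16], [0.38, -0.171]] wrist [[0.384, -0.157], [0.4, -0.129]]
0.1 top [[0.378, -0.159], [0.424, -0.159]] scene [[0.289, -0.172], [0.355, -0.182]] wrist [[0.388, -0.154], [0.403, -0.129]]
0.12 top [[0.377, -0.158], [0.422, -0.157]] scene [[0.266, -0.184], [0.329, -0.193]] wrist [[0.393, -0.151], [0.406, -0.129]]
0.15 top [[0.375, -0.156], [0.419, -0.156]] scene [[0.231, -0.201], [0.291, -0.21]] wrist [[0.4, -0.146], [0.41, -0.129]]
```

View pics/k.png

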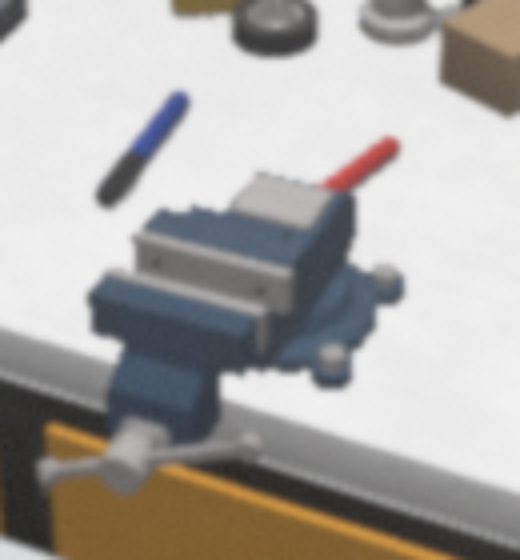

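The vise stands in front of the marker's cap. Its anvil top triangulates to roughly z ≈ 0.085 at x ≤ 0.43, so the gripper body (x ≥ 0.46) and the camera (z ≈ 0.145) clear it.

```bash
python3 -m crank '[{"hand":0.05,"tx":0.002,"ty":0.0055,"tz":0.02,"rx":0,"ry":0,"rz":0},{"hand":0.05,"tx":0,"ty":0,"tz":0.03,"rx":0,"ry":0,"rz":0},{"hand":0.05,"tx":0,"ty":0,"tz":0.03,"rx":0,"ry":0,"rz":0},{"hand":0.05,"tx":0,"ty":0,"tz":0.025,"rx":0,"ry":0,"rz":0},{"hand":0.05,"tx":0,"ty":0,"tz":0.015,"rx":0,"ry":0,"rz":0},{"hand":0.05,"tx":0,"ty":0,"tz":0.01,"rx":0,"ry":0,"rz":0},{"hand":0.05,"tx":0,"ty":0,"tz":0.005,"rx":0,"ry":0,"rz":0},{"hand":0.05,"tx":0,"ty":0,"tz":0.003,"rx":0,"ry":0,"rz":0}]' 60
```

```text
time: 17.3
eef_pos: [0.5059, -0.1393, 0.0026]
tool_rot: [0.0, 0.109, 0.994, -0.0]
ft_force: [-0.7, 0.1, 0.5]
opening: 0.05
grip_force: 0.0
```

```bash
python3 -m crank '[{"hand":0,"tx":0,"ty":0,"tz":0,"rx":0,"ry":0,"rz":0},{"hand":0,"tx":0,"ty":0,"tz":0,"rx":0,"ry":0,"rz":0},{"hand":0,"tx":0,"ty":0,"tz":0,"rx":0,"ry":0,"rz":0},{"hand":0,"tx":0,"ty":0,"tz":0,"rx":0,"ry":0,"rz":0},{"hand":0,"tx":0,"ty":0,"tz":0,"rx":0,"ry":0,"rz":0},{"hand":0,"tx":0,"ty":0,"tz":-0.03,"rx":0,"ry":0,"rz":0},{"hand":0,"tx":0,"ty":0,"tz":-0.06,"rx":0,"ry":0,"rz":0},{"hand":0,"tx":0,"ty":0,"tz":-0.06,"rx":0,"ry":0,"rz":0}]' 60
python3 - <<'E'
from h import *
plan([.5435,.175,.11],91.1,n=6)
E
```

```text
time: 18.3
eef_pos: [0.5049, -0.1389, 0.1535]
tool_rot: [-0.001, 0.109, 0.994, 0.0]
ft_force: [0.8, -0.7, -0.4]
opening: 0.0147
grip_force: 58.8
dist/row 0.0532 dyaw 13.67
{"tx":0.0051,"ty":0.0525,"tz":0.0073,"rz":-2.28}
{"tx":0.0030,"ty":0.0526,"tz":0.0073,"rz":-2.28}
{"tx":0.0009,"ty":0.0527,"tz":0.0073,"rz":-2.28}
{"tx":-0.0012,"ty":0.0527,"tz":0.0073,"rz":-2.28}
{"tx":-0.0033,"ty":0.0526,"tz":0.0073,"rz":-2.28}
{"tx":-0.0054,"ty":0.0524,"tz":0.0073,"rz":-2.28}
```

```bash
python3 -m crank '[{"hand":0,"tx":0.005,"ty":0.0525,"tz":0,"rx":0,"ry":0,"rz":-2.28},{"hand":0,"tx":0.003,"ty":0.0525,"tz":0,"rx":0,"ry":0,"rz":-2.28},{"hand":0,"tx":0.001,"ty":0.0527,"tz":0,"rx":0,"ry":0,"rz":-2.28},{"hand":0,"tx":-0.001,"ty":0.0527,"tz":0,"rx":0,"ry":0,"rz":-2.28},{"hand":0,"tx":-0.0035,"ty":0.0525,"tz":0.01,"rx":0,"ry":0,"rz":-2.28},{"hand":0,"tx":-0.0055,"ty":0.0505,"tz":0.02,"rx":0,"ry":0,"rz":-2.28},{"hand":0,"tx":0,"ty":0,"tz":0.02,"rx":0,"ry":0,"rz":0},{"hand":0,"tx":0,"ty":0,"tz":0.005,"rx":0,"ry":0,"rz":0}]'
python3 - <<'E'
from h import *
im=arm.capture('wrist');im=arm.capture('wrist');cv2.imwrite('pics/l.png',im[:,:,::-1]); st()
plan([.5415,.1745,.04],91.1,n=1)
E
```

```text
time: 19.3
eef_pos: [0.5428, 0.1731, 0.0957]
tool_rot: [-0.002, -0.01, 1.0, -0.0]
ft_force: [0.4, 0.1, 0.5]
opening: 0.0145
grip_force: 58.8
t 19.4 p [0.5437 0.1722 0.0968] x [-1.    -0.019  0.001] y [-0.019  1.    -0.   ] z [-0.001 -0.    -1.   ] F [-0.4 -0.  -0.5] op 0.0147 g 58.8 j [ 0.11  0.42  1.66 -0.    1.07 -1.48]
dist/row 0.0569 dyaw 0.0
{"tx":0.0021,"ty":0.0023,"tz":0.0568}
```

View pics/l.png

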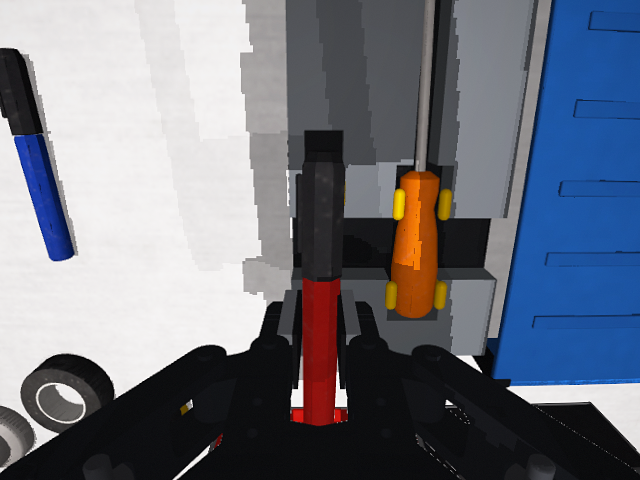

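I've now viewed 11 pictures, one over the allowance, so I'll go on numbers only. The picture shows the driver home between its lips at (399,204)–(445,204), and the held red marker above its cutout with the cap tip near (323,152).

```bash
python3 - <<'E'
from h import *
i=arm.camera_info('wrist'); s,M=st(); e=np.array(s['eef_pos'])
m=arm.silhouettes('wrist','red_marker'); 
if m:
    m=m[0]['mask']; v,u=np.nonzero(m); print('rows',v.min(),v.max())
    for q in(v.min()+1,v.min()+20,220,300,390): 
        c=np.nonzero(m[q])[0]; print(q,c.min(),c.max(),((ray(i,[(c.mean(),q)],e[2]+.006)[0]-e)@M).round(4))
print(ray(i,[(299,204),(399,204),(445,204),(391,295),(440,295)],.027).round(4))
im=cv2.imread('pics/l.png'); h=cv2.cvtColor(im,cv2.COLOR_BGR2HSV); k=cv2.inRange(h,(18,120,90),(32,255,255)); k[:150]=0;k[330:]=0;k[:,:280]=0
n,l,st_,c=cv2.connectedComponentsWithStats(k)
for j in range(1,n):
    if st_[j,4]>15: print(c[j].round(1),st_[j,4],ray(i,[c[j]],.027)[0].round(4))
E
```

```text
t 19.4 p [0.5437 0.1722 0.0968] x [-1.    -0.019  0.001] y [-0.019  1.    -0.   ] z [-0.001 -0.    -1.   ] F [-0.4 -0.  -0.5] op 0.0147 g 58.8 j [ 0.11  0.42  1.66 -0.    1.07 -1.48]
rows 149 425
150 309 337 [ 0.0676  0.0015 -0.0059]
169 302 344 [ 0.0607  0.0015 -0.0059]
220 296 343 [ 0.0411  0.0002 -0.0059]
300 302 336 [ 0.0069  0.     -0.006 ]
390 303 335 [-0.0387  0.     -0.0061]
[[0.5132 0.16   0.027 ]
 [0.5121 0.2191 0.027 ]
 [0.5115 0.2466 0.027 ]
 [0.5716 0.2191 0.027 ]
 [0.5711 0.2507 0.027 ]]
[398.5 203.9] 339 [0.512  0.2188 0.027 ]
[444.6 204.1] 341 [0.5116 0.2463 0.027 ]
[390.7 294.9] 292 [0.5715 0.2188 0.027 ]
[439.8 294.7] 308 [0.5709 0.2505 0.027 ]
```

```bash
python3 -m crank '[{"hand":0,"tx":0,"ty":0.002,"tz":0.01,"rx":0,"ry":0,"rz":0},{"hand":0,"tx":0,"ty":0,"tz":0.015,"rx":0,"ry":0,"rz":0},{"hand":0,"tx":0,"ty":0,"tz":0.015,"rx":0,"ry":0,"rz":0},{"hand":0,"tx":0,"ty":0,"tz":0.01,"rx":0,"ry":0,"rz":0},{"hand":0,"tx":0,"ty":0,"tz":0.007,"rx":0,"ry":0,"rz":0},{"hand":0,"tx":0,"ty":0,"tz":0.004,"rx":0,"ry":0,"rz":0},{"hand":0,"tx":0,"ty":0,"tz":0.003,"rx":0,"ry":0,"rz":0},{"hand":0,"tx":0,"ty":0,"tz":0.003,"rx":0,"ry":0,"rz":0}]' 90
```

```text
time: 20.45
eef_pos: [0.5444, 0.1747, 0.0305]
tool_rot: [0.0, -0.01, 1.0, 0.0]
ft_force: [1.0, -0.5, -0.2]
opening: 0.0137
grip_force: 89.6
```

```bash
python3 -m crank '[{"hand":0,"tx":0,"ty":0,"tz":0.002,"rx":0,"ry":0,"rz":0},{"hand":0,"tx":0,"ty":0,"tz":0.002,"rx":0,"ry":0,"rz":0},{"hand":0,"tx":0,"ty":0,"tz":0.002,"rx":0,"ry":0,"rz":0},{"hand":0,"tx":0,"ty":0,"tz":0.002,"rx":0,"ry":0,"rz":0},{"hand":0,"tx":0,"ty":0,"tz":0.001,"rx":0,"ry":0,"rz":0},{"hand":0,"tx":0,"ty":0,"tz":0.001,"rx":0,"ry":0,"rz":0},{"hand":0,"tx":0,"ty":0,"tz":0,"rx":0,"ry":0,"rz":0},{"hand":0,"tx":0,"ty":0,"tz":0,"rx":0,"ry":0,"rz":0}]' 90
```

```text
time: 21.45
eef_pos: [0.5441, 0.1747, 0.0203]
tool_rot: [-0.0, -0.01, 1.0, 0.0]
ft_force: [-0.6, 1.0, -0.6]
opening: 0.0131
grip_force: 89.5
```

```bash
python3 -m crank '[{"hand":0,"tx":0,"ty":0,"tz":0.001,"rx":0,"ry":0,"rz":0},{"hand":0,"tx":0,"ty":0,"tz":0.001,"rx":0,"ry":0,"rz":0},{"hand":0,"tx":0,"ty":0,"tz":0.001,"rx":0,"ry":0,"rz":0},{"hand":0,"tx":0,"ty":0,"tz":0.0005,"rx":0,"ry":0,"rz":0},{"hand":0,"tx":0,"ty":0,"tz":0,"rx":0,"ry":0,"rz":0},{"hand":0,"tx":0,"ty":0,"tz":0,"rx":0,"ry":0,"rz":0},{"hand":0,"tx":0,"ty":0,"tz":0,"rx":0,"ry":0,"rz":0},{"hand":0,"tx":0,"ty":0,"tz":0,"rx":0,"ry":0,"rz":0}]' 90
python3 - <<'E'
from h import *
arm.capture('wrist'); st()
for t in('marker_mid','red_marker','driver_mid'): print(t,pin('wrist',t))
E
```

```text
time: 22.45
eef_pos: [0.5443, 0.1747, 0.0189]
tool_rot: [0.001, -0.01, 1.0, 0.0]
ft_force: [-5.5, -0.2, 15.8]
opening: 0.0134
grip_force: 91.5
t 22.5 p [0.5443 0.1747 0.0189] x [-1.    -0.02  -0.001] y [-0.02  1.    0.  ] z [ 0.001  0.    -1.   ] F [-6.   0.7 16.8] op 0.0133 g 91.6 j [ 0.12  0.52  1.73 -0.    0.9  -1.47]
marker_mid [([0.5413, 0.1735, 0.0247], 0.88)]
red_marker [([0.5448, 0.173, 0.0128], 0.96)]
driver_mid [([0.5391, 0.2318, 0.021], 0.81)]
```

```bash
python3 -m crank '[{"hand":0.032,"tx":0,"ty":0,"tz":-0.002,"rx":0,"ry":0,"rz":0},{"hand":0.032,"tx":0,"ty":0,"tz":0,"rx":0,"ry":0,"rz":0},{"hand":0.032,"tx":0,"ty":0,"tz":0,"rx":0,"ry":0,"rz":0},{"hand":0.032,"tx":0,"ty":0,"tz":-0.015,"rx":0,"ry":0,"rz":0},{"hand":0.032,"tx":0,"ty":0,"tz":-0.03,"rx":0,"ry":0,"rz":0},{"hand":0,"tx":0,"ty":0,"tz":-0.01,"rx":0,"ry":0,"rz":0},{"hand":0,"tx":0,"ty":0,"tz":0,"rx":0,"ry":0,"rz":0},{"hand":0,"tx":0,"ty":0,"tz":0,"rx":0,"ry":0,"rz":0}]' 40
python3 - <<'E'
from h import *
im=arm.capture('wrist'); cv2.imwrite('pics/m.png',im[:,:,::-1]); s,M=st(); i=arm.camera_info('wrist')
for t in('marker_mid','red_marker','driver_mid'): print(t,pin('wrist',t))
E
```

```text
time: 23.65
eef_pos: [0.5435, 0.1745, 0.0731]
tool_rot: [-0.001, -0.01, 1.0, -0.0]
ft_force: [0.2, 0.6, 0.5]
opening: -0.0001
grip_force: 0.0
t 23.7 p [0.5434 0.1745 0.0728] x [-1.    -0.02   0.002] y [-0.02  1.   -0.  ] z [-0.002 -0.    -1.   ] F [ 0.6 -0.2  0.5] op -0.0 g 0.0 j [ 0.12  0.45  1.68  0.    1.01 -1.47]
marker_mid [([0.5451, 0.1711, 0.0255], 0.92), ([0.4954, 0.3471, 0.0024], 0.47)]
red_marker [([0.5436, 0.1688, 0.0161], 0.79), ([0.4961, 0.3449, 0.0015], 0.55), ([0.5396, 0.2041, 0.006], 0.45)]
driver_mid [([0.5403, 0.2323, 0.0207], 0.85), ([0.541, 0.1696, 0.028], 0.75), ([0.5397, 0.1718, 0.0176], 0.18)]
```

```bash
python3 -m crank '[{"hand":0,"tx":0,"ty":0,"tz":0.02,"rx":0,"ry":0,"rz":0},{"hand":0,"tx":0,"ty":0,"tz":0.012,"rx":0,"ry":0,"rz":0},{"hand":0,"tx":0,"ty":0,"tz":0.005,"rx":0,"ry":0,"rz":0},{"hand":0,"tx":0,"ty":0,"tz":0.003,"rx":0,"ry":0,"rz":0},{"hand":0,"tx":0,"ty":0,"tz":0.002,"rx":0,"ry":0,"rz":0},{"hand":0,"tx":0,"ty":0,"tz":0.001,"rx":0,"ry":0,"rz":0},{"hand":0,"tx":0,"ty":0,"tz":0,"rx":0,"ry":0,"rz":0},{"hand":0,"tx":0,"ty":0,"tz":0,"rx":0,"ry":0,"rz":0}]' 40
```

```text
time: 24.85
eef_pos: [0.5445, 0.1746, 0.0316]
tool_rot: [0.001, -0.01, 1.0, 0.0]
ft_force: [-1.7, 0.1, 5.8]
opening: 0.0003
grip_force: 2.9
```

The marker's top is at z = 0.0316 (home is about 0.032), and both tools are seated. Next I'll turn the closed fingers a quarter turn and come down in front of the tray's front face.

```bash
python3 -m crank '[{"hand":0,"tx":0,"ty":0,"tz":-0.05,"rx":0,"ry":0,"rz":0},{"hand":0,"tx":0,"ty":-0.01,"tz":-0.05,"rx":0,"ry":0,"rz":0},{"hand":0,"tx":0.025,"ty":-0.04,"tz":0,"rx":0,"ry":0,"rz":0},{"hand":0,"tx":0.025,"ty":-0.035,"tz":0,"rx":0,"ry":0,"rz":10.5},{"hand":0,"tx":0,"ty":0,"tz":0,"rx":0,"ry":0,"rz":10.5},{"hand":0,"tx":0,"ty":0,"tz":0,"rx":0,"ry":0,"rz":10.5},{"hand":0,"tx":0,"ty":0,"tz":0,"rx":0,"ry":0,"rz":10.5},{"hand":0,"tx":0,"ty":0,"tz":0,"rx":0,"ry":0,"rz":10.5}]' 40
```

```text
time: 25.85
eef_pos: [0.4958, 0.0886, 0.1308]
tool_rot: [0.0, 0.436, 0.9, 0.0]
ft_force: [-0.2, -0.1, -0.7]
opening: 0.0
grip_force: 0.0
```

```bash
python3 -m crank '[{"hand":0,"tx":0,"ty":0,"tz":0,"rx":0,"ry":0,"rz":10},{"hand":0,"tx":0,"ty":0,"tz":0,"rx":0,"ry":0,"rz":10},{"hand":0,"tx":0,"ty":0,"tz":0,"rx":0,"ry":0,"rz":10},{"hand":0,"tx":0,"ty":0,"tz":0,"rx":0,"ry":0,"rz":7.5},{"hand":0,"tx":0,"ty":0,"tz":0,"rx":0,"ry":0,"rz":0},{"hand":0,"tx":0,"ty":0,"tz":0,"rx":0,"ry":0,"rz":0},{"hand":0,"tx":0,"ty":0,"tz":0,"rx":0,"ry":0,"rz":0},{"hand":0,"tx":0,"ty":0,"tz":0,"rx":0,"ry":0,"rz":0}]' 40
python3 - <<'E'
from h import *
arm.capture('wrist'); st()
for c in('wrist','top'):
    if c=='top': arm.capture('top')
    for t in('tray_front','marker_mid','driver_mid'): print(t,pin(c,t))
plan([.495,.10,.009],1.1,n=1)
E
```

```text
time: 26.85
eef_pos: [0.4958, 0.0886, 0.1308]
tool_rot: [0.0, 0.7, 0.714, 0.0]
ft_force: [0.3, -0.7, -0.7]
opening: 0.0001
grip_force: 0.0
t 26.9 p [0.4958 0.0886 0.1308] x [-0.02  1.   -0.  ] y [ 1.    0.02 -0.  ] z [-0. -0. -1.] F [ 0.   0.5 -0.8] op 0.0001 g 0.0 j [-0.04  0.27  1.79 -0.    1.09 -0.07]
tray_front [([0.5063, 0.1545, 0.0178], 0.87)]
marker_mid [([0.5409, 0.171, 0.0241], 0.69)]
driver_mid [([0.5391, 0.232, 0.0232], 0.67)]
tray_front [([0.5076, 0.1511, 0.0116], 0.9)]
marker_mid [([0.5394, 0.179, 0.0248], 0.6)]
driver_mid []
dist/row 0.1223 dyaw -0.02
{"tx":0.0114,"ty":-0.0006,"tz":0.1218,"rz":0.02}
```

```bash
python3 -m crank '[{"hand":0,"tx":0,"ty":0,"tz":0.03,"rx":0,"ry":0,"rz":0},{"hand":0,"tx":0,"ty":0,"tz":0.04,"rx":0,"ry":0,"rz":0},{"hand":0,"tx":0,"ty":0,"tz":0.03,"rx":0,"ry":0,"rz":0},{"hand":0,"tx":0,"ty":0,"tz":0.016,"rx":0,"ry":0,"rz":0},{"hand":0,"tx":0,"ty":0,"tz":0.006,"rx":0,"ry":0,"rz":0},{"hand":0,"tx":0.02,"ty":0,"tz":0,"rx":0,"ry":0,"rz":0},{"hand":0,"tx":0.02,"ty":0,"tz":0,"rx":0,"ry":0,"rz":0},{"hand":0,"tx":0.01,"ty":0,"tz":0,"rx":0,"ry":0,"rz":0}]' 40
```

```text
time: 28.25
eef_pos: [0.4953, 0.1394, 0.0094]
tool_rot: [0.0, 0.7, 0.714, 0.0]
ft_force: [-0.1, -0.4, -0.2]
opening: 0.0
grip_force: 0.0
```

```bash
python3 -m crank '[{"hand":0,"tx":0.008,"ty":0,"tz":0,"rx":0,"ry":0,"rz":0},{"hand":0,"tx":0.008,"ty":0,"tz":0,"rx":0,"ry":0,"rz":0},{"hand":0,"tx":0.008,"ty":0,"tz":0,"rx":0,"ry":0,"rz":0},{"hand":0,"tx":0.008,"ty":0,"tz":0,"rx":0,"ry":0,"rz":0},{"hand":0,"tx":0.008,"ty":0,"tz":0,"rx":0,"ry":0,"rz":0},{"hand":0,"tx":0.008,"ty":0,"tz":0,"rx":0,"ry":0,"rz":0},{"hand":0,"tx":0.008,"ty":0,"tz":0,"rx":0,"ry":0,"rz":0},{"hand":0,"tx":0.008,"ty":0,"tz":0,"rx":0,"ry":0,"rz":0}]' 40
```

```text
time: 29.25
eef_pos: [0.4939, 0.2032, 0.0088]
tool_rot: [0.0, 0.7, 0.714, 0.0]
ft_force: [2.3, -4.1, 1.2]
opening: -0.0001
grip_force: 1.8
```

```bash
python3 -m crank '[{"hand":0,"tx":0.007,"ty":0,"tz":0,"rx":0,"ry":0,"rz":0},{"hand":0,"tx":0.007,"ty":0,"tz":0,"rx":0,"ry":0,"rz":0},{"hand":0,"tx":0.007,"ty":0,"tz":0,"rx":0,"ry":0,"rz":0},{"hand":0,"tx":0.007,"ty":0,"tz":0,"rx":0,"ry":0,"rz":0},{"hand":0,"tx":0.007,"ty":0,"tz":0,"rx":0,"ry":0,"rz":0},{"hand":0,"tx":0.007,"ty":0,"tz":0,"rx":0,"ry":0,"rz":0},{"hand":0,"tx":0.007,"ty":0,"tz":0,"rx":0,"ry":0,"rz":0},{"hand":0,"tx":0.004,"ty":0,"tz":0,"rx":0,"ry":0,"rz":0}]' 40
```

```text
time: 30.25
eef_pos: [0.4923, 0.2561, 0.0087]
tool_rot: [-0.0, 0.7, 0.714, -0.0]
ft_force: [3.3, -3.0, -0.1]
opening: 0.0002
grip_force: 1.6
```

```bash
python3 -m crank '[{"hand":0,"tx":0.002,"ty":0,"tz":0,"rx":0,"ry":0,"rz":0},{"hand":0,"tx":0.002,"ty":0,"tz":0,"rx":0,"ry":0,"rz":0},{"hand":0,"tx":0.001,"ty":0,"tz":0,"rx":0,"ry":0,"rz":0},{"hand":0,"tx":0.001,"ty":0,"tz":0,"rx":0,"ry":0,"rz":0},{"hand":0,"tx":0.001,"ty":0,"tz":0,"rx":0,"ry":0,"rz":0},{"hand":0,"tx":0.001,"ty":0,"tz":0,"rx":0,"ry":0,"rz":0},{"hand":0,"tx":0,"ty":0,"tz":0,"rx":0,"ry":0,"rz":0},{"hand":0,"tx":0,"ty":0,"tz":0,"rx":0,"ry":0,"rz":0}]' 40
```

```text
time: 31.25
eef_pos: [0.4922, 0.2637, 0.0087]
tool_rot: [-0.0, 0.7, 0.714, -0.0]
ft_force: [0.3, -1.8, 0.8]
opening: 0.0
grip_force: 1.0
```

Still sliding freely; I'll go on in small steps to the hard stop.

```bash
python3 -m crank '[{"hand":0,"tx":0.002,"ty":0,"tz":0,"rx":0,"ry":0,"rz":0},{"hand":0,"tx":0.001,"ty":0,"tz":0,"rx":0,"ry":0,"rz":0},{"hand":0,"tx":0.001,"ty":0,"tz":0,"rx":0,"ry":0,"rz":0},{"hand":0,"tx":0.001,"ty":0,"tz":0,"rx":0,"ry":0,"rz":0},{"hand":0,"tx":0.001,"ty":0,"tz":0,"rx":0,"ry":0,"rz":0},{"hand":0,"tx":0.001,"ty":0,"tz":0,"rx":0,"ry":0,"rz":0},{"hand":0,"tx":0,"ty":0,"tz":0,"rx":0,"ry":0,"rz":0},{"hand":0,"tx":0,"ty":0,"tz":0,"rx":0,"ry":0,"rz":0}]' 40
```

```text
time: 32.25
eef_pos: [0.4921, 0.2696, 0.0087]
tool_rot: [0.0, 0.7, 0.714, -0.001]
ft_force: [0.0, -7.3, 1.5]
opening: 0.0001
grip_force: 0.9
```

```bash
python3 -m crank '[{"hand":0,"tx":0.001,"ty":0,"tz":0,"rx":0,"ry":0,"rz":0},{"hand":0,"tx":0.001,"ty":0,"tz":0,"rx":0,"ry":0,"rz":0},{"hand":0,"tx":0.0005,"ty":0,"tz":0,"rx":0,"ry":0,"rz":0},{"hand":0,"tx":0.0005,"ty":0,"tz":0,"rx":0,"ry":0,"rz":0},{"hand":0,"tx":0,"ty":0,"tz":0,"rx":0,"ry":0,"rz":0},{"hand":0,"tx":0,"ty":0,"tz":0,"rx":0,"ry":0,"rz":0},{"hand":0,"tx":0,"ty":0,"tz":0,"rx":0,"ry":0,"rz":0},{"hand":0,"tx":0,"ty":0,"tz":0,"rx":0,"ry":0,"rz":0}]' 40
```

```text
time: 33.25
eef_pos: [0.492, 0.2705, 0.0089]
tool_rot: [0.001, 0.7, 0.714, -0.002]
ft_force: [-0.0, -16.6, 5.7]
opening: 0.0
grip_force: 10.1
```

```bash
python3 -m crank '[{"hand":0,"tx":0.001,"ty":0,"tz":0,"rx":0,"ry":0,"rz":0},{"hand":0,"tx":0.0005,"ty":0,"tz":0,"rx":0,"ry":0,"rz":0},{"hand":0,"tx":0,"ty":0,"tz":0,"rx":0,"ry":0,"rz":0},{"hand":0,"tx":0,"ty":0,"tz":0,"rx":0,"ry":0,"rz":0},{"hand":0,"tx":0,"ty":0,"tz":0,"rx":0,"ry":0,"rz":0},{"hand":0,"tx":0,"ty":0,"tz":0,"rx":0,"ry":0,"rz":0},{"hand":0,"tx":0,"ty":0,"tz":0,"rx":0,"ry":0,"rz":0},{"hand":0,"tx":0,"ty":0,"tz":0,"rx":0,"ry":0,"rz":0}]' 40
```

```text
time: 34.25
eef_pos: [0.4921, 0.2705, 0.009]
tool_rot: [0.002, 0.7, 0.714, -0.003]
ft_force: [0.6, -23.4, 7.2]
opening: -0.0002
grip_force: 12.2
```

```bash
python3 -m crank '[{"hand":0,"tx":-0.01,"ty":0,"tz":0,"rx":0,"ry":0,"rz":0},{"hand":0,"tx":-0.03,"ty":0,"tz":0,"rx":0,"ry":0,"rz":0},{"hand":0,"tx":-0.04,"ty":0,"tz":0,"rx":0,"ry":0,"rz":0},{"hand":0,"tx":-0.04,"ty":0,"tz":-0.03,"rx":0,"ry":0,"rz":0},{"hand":0,"tx":0,"ty":0,"tz":-0.06,"rx":0,"ry":0,"rz":0},{"hand":0,"tx":0,"ty":0,"tz":-0.06,"rx":0,"ry":0,"rz":0},{"hand":0,"tx":0,"ty":0,"tz":-0.03,"rx":0,"ry":0,"rz":0},{"hand":0,"tx":0,"ty":0,"tz":0,"rx":0,"ry":0,"rz":0}]' 40
python3 - <<'E'
from h import *
st()
for c in('wrist','top','scene'):
    im=arm.capture(c); cv2.imwrite('pics/z_%s.png'%c,im[:,:,::-1])
    for t in('case','tray_front','driver_mid','marker_mid','blue_marker','green_driver'): print(c,t,pin(c,t))
    print(axis(c,'case',.048),axis(c,'tray_body',.027))
E
```

```text
time: 35.25
eef_pos: [0.4964, 0.156, 0.1918]
tool_rot: [0.002, 0.7, 0.714, 0.003]
ft_force: [-0.8, 0.8, -0.7]
opening: 0.0
grip_force: 0.0
t 35.25 p [0.4964 0.156  0.1918] x [-0.02   1.     0.002] y [1.    0.02  0.007] z [ 0.007  0.002 -1.   ] F [-0.8  0.8 -0.7] op 0.0 g 0.0 j [0.09 0.23 1.67 0.   1.23 0.07]
wrist case [([0.5071, 0.2834, 0.0162], 0.27)]
wrist tray_front [([0.5052, 0.2807, 0.0169], 0.87)]
wrist driver_mid []
wrist marker_mid []
wrist blue_marker []
wrist green_driver []
{'conf': 0.84, 'n': 22115, 'c': (0.4915, 0.293), 'wh': (251.2, 40.8), 'ang': 1.06} {'conf': 0.76, 'n': 2818, 'c': (0.4924, 0.2793), 'wh': (231.2, 7.0), 'ang': 0.93}
top case [([0.4931, 0.3484, 0.0014], 0.93), ([0.4395, -0.5446, 0.005], 0.25)]
top tray_front [([0.5035, 0.2789, 0.0132], 0.67)]
top driver_mid []
top marker_mid []
top blue_marker [([0.4928, -0.0071, 0.0016], 0.79)]
top green_driver [([0.4402, -0.545, 0.007], 0.78)]
{'conf': 0.39, 'n': 236, 'c': (0.457, 0.2755), 'wh': (143.8, 10.8), 'ang': 0.96} {'conf': 0.63, 'n': 220, 'c': (0.4581, 0.2797), 'wh': (143.3, 9.9), 'ang': 0.83}
scene case [([0.4975, 0.3439, 0.0013], 0.69)]
scene tray_front [([0.5108, 0.2806, 0.0166], 0.85)]
scene driver_mid []
scene marker_mid [([0.5369, 0.3037, 0.0215], 0.57), ([0.534, 0.331, 0.0087], 0.52)]
scene blue_marker [([0.4953, -0.0089, 0.0018], 0.71), ([0.54, 0.2981, 0.0269], 0.42)]
scene green_driver [([0.4443, -0.5451, 0.0024], 0.86)]
{'conf': 0.6, 'n': 2931, 'c': (0.4726, 0.3228), 'wh': (291.8, 188.2), 'ang': 0.68} {'conf': 0.71, 'n': 565, 'c': (0.483, 0.2767), 'wh': (253.4, 45.6), 'ang': 1.4}
```

The tray front is at y ≈ 0.280, which is the sleeve mouth (0.347 − 0.0675), so it is flush. The blue marker and green driver haven't moved, and the robot is clear.

```bash
python3 -c "
from cell import arm
print(arm.hand_in())"
```

```text
the job is handed in; nothing more can be done
None
```

The orange screwdriver and red marker are pressed home, the tray is fully in its sleeve and released, and the job was handed in at about 36 s; the blue marker and green screwdriver are untouched, but I viewed 11 pictures, one over the limit of 10.

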